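File two claim-tag bundles in the counter rack by thickness

TASK

Put the two claim-tag bundles that stand on the counter away in the slotted rack, each on its long edge in the slot that matches its thickness: the thin yellow one in the narrow slot, the thick white one in the middle-width slot. Push each fully down onto the slot floor and let go; the widest slot stays empty, and the pink bundle lying at the back is left alone.

Things in the scene. Friction and masses are not known exactly. Their poses are not given: they have to be found in the camera images.
- yellow_bundle: thin yellow bundle of banded claim tags, a flat block 88 x 48 x 11 mm (looks about 12 thick), dark band round the middle. Starts standing on a long edge on the counter, 48 mm tall. Origin: centre of one 88 x 48 face. x: along the 88 mm length (level); y: along the 48 mm width (up); z: through the thickness, into the bundle. About 45 g, tips over easily.
- yellow_bundle_mid (a point): the middle of the yellow bundle (24 mm above its lower edge when it stands on edge); axes as the bundle's.
- white_bundle: thick white bundle of banded claim tags, a flat block 88 x 48 x 16 mm, dark band round the middle. Starts standing on a long edge on the counter, 48 mm tall. Origin: centre of one 88 x 48 face. x: along the 88 mm length (level); y: along the 48 mm width (up); z: through the thickness, into the bundle. About 45 g, tips over easily.
- white_bundle_mid (a point): the middle of the white bundle (24 mm above its lower edge when it stands on edge); axes as the bundle's.
- rack_base: the rack's wooden base board, 124 x 176 x 6 mm, fixed on the counter; it carries the three slot holders at y = -52, 0 and +52 mm. Origin: centre of its underside; x along the slots, y across them, z up.
- narrow_slot: holder with the narrow slot (14.5 mm wide), for the yellow bundle; one of three white plastic holders side by side on the rack, in any order. Fixed, 112 x 50 mm. Origin: centre of its underside, 6 mm above the counter. x: along the slot; y: across it; z: up.
- narrow_slot_floor (a point): centre of the floor of the narrow slot, 11 mm above the counter; axes as the holder's. The slot is 102 mm long, straight for 18 mm above its floor, then its walls flare outward to the flat, solid top of the holder, 24 mm above the floor; a 10 mm high lip closes each end. A seated bundle stands 24 mm out of the mouth.
- middle_slot: holder with the middle-width slot (19.5 mm wide), for the white bundle; one of three white plastic holders side by side on the rack, in any order. Fixed, 112 x 50 mm. Origin: centre of its underside, 6 mm above the counter. x: along the slot; y: across it; z: up.
- middle_slot_floor (a point): centre of the floor of the middle-width slot, 11 mm above the counter; axes as the holder's. The slot is 102 mm long, straight for 18 mm above its floor, then its walls flare outward to the flat, solid top of the holder, 24 mm above the floor; a 10 mm high lip closes each end. A seated bundle stands 24 mm out of the mouth.
- wide_slot: holder with the widest slot (30 mm wide), to stay empty; one of three white plastic holders side by side on the rack, in any order. Fixed, 112 x 50 mm. Origin: centre of its underside, 6 mm above the counter. x: along the slot; y: across it; z: up.
- pink_bundle: pink bundle of claim tags, 88 x 48 x 16 mm, lying flat at the back of the counter; not part of the job. Origin: centre of its underside.
Mind the look-alikes: they are no part of the job. What is shaped like the yellow_bundle but purple is not meant. Leave any turquoise look-alike of the white_bundle alone.

How it is judged:
At the end, for the whole second after the job is handed in: Yellow bundle at rest in the narrow slot, white in the middle one: each on its long edge, middle 20-28 mm above the slot floor, within 12 mm of the slot centre lengthwise and 6 mm across, in line within 0.15 rad, leaning under 0.25 rad; pink moved under 20 mm (x of yellow_bundle_mid in the frame of narrow_slot_floor between -0.012 and 0.012 m and y of yellow_bundle_mid in the frame of narrow_slot_floor between -0.006 and 0.006 m and z of yellow_bundle_mid in the frame of narrow_slot_floor between 0.02 and 0.028 m and angle between the x axis of yellow_bundle and the x axis of narrow_slot, either way round below 0.15 rad and angle between the z axis of yellow_bundle and the y axis of narrow_slot, either way round below 0.25 rad and linear speed of each of yellow_bundle, white_bundle below 0.02 m/s and x of white_bundle_mid in the frame of middle_slot_floor between -0.012 and 0.012 m and y of white_bundle_mid in the frame of middle_slot_floor between -0.006 and 0.006 m and z of white_bundle_mid in the frame of middle_slot_floor between 0.02 and 0.028 m and angle between the x axis of white_bundle and the x axis of middle_slot, either way round below 0.15 rad and angle between the z axis of white_bundle and the y axis of middle_slot, either way round below 0.25 rad); the robot touches nothing.
It fails at once if the pink bundle is shifted by more than 20 mm (distance of pink_bundle from where it was at the start of the episode above 0.02 m).
It also fails if it takes over 58 s, if anything falls off the work surface, if the arm or the gripper's body presses on something with over 40 N, if the wrist force passes 120 N, or if a joint passes its speed limit or range.

ROBOT

A 6-joint arm with a two-finger parallel gripper is mounted at the origin on a cart in front of the work surface, level with it; the furniture and walls round the work are solid. World frame = base frame: x ahead of the robot, y to its left, z up, the work surface at z = 0. Lengths are in m, angles in rad, forces in N, time in s.
With the tool pointing down it reaches from about 0.3 to 1 m from the base axis. Payload 5.1 kg.
Tool frame: the origin (TCP) lies at the very end of the fingers, on their centre line; the grasp point (between the pads) lies 19 mm behind it; z points along the fingers, y is the line along which they close (so a half turn about z gives the same grasp; the last joint's range is limited). The gripper opens to 95 mm and grips with 3 to 60 N. Pads are 20 mm wide; open, the fingers measure 119 mm over their backs; the gripper's body (75 mm by 180 mm) begins 59 mm behind the grasp point.
Start: joints at [1.251, 0.124, 1.65, -0, 1.367, -0.083], TCP at [0.153, 0.632, 0.215] pointing down, gripper open.
Joint ranges: [-2.61, 2.61], [-1.02, 2.33], [0.03, 2.71], [-1.35, 4.49], [0.32, 2.68], [-2.91, 2.91]. Speed limits (rad/s): [2.57, 2.57, 3.14, 3.14, 3.14, 3.14].

INTERFACE

Orientations are given as a rotation vector (axis times angle).
In Python, from workcell import env gives the robot as it stands.
- The arm moves only by the tool apply_moves, never from a script. Its argument "steps" is a list of rows, each an object of numbers: "dx", "dy", "dz": the shift along the tool's x, y, z in m; "wx", "wy", "wz": the turn, a rotation vector about the tool's x, y, z in degrees; "gripper": the closure, from -1 (fully open) to 1 (shut). A call has 1 to 12 rows; each row is the pose to reach, as a shift and turn from the pose commanded when the call began, along the tool's axes at that moment; what a row does not reach only later rows make up. A row lasts 1/12 s, in which the tool goes at most 41.7 mm and 7.16 degrees, less where a joint would pass 70% of its speed; a pose out of reach is approached as far as the arm can. A call with a gripper value outside its range is refused whole. The fingers move at their own pace and stop on an object; "grip_force" is the grip in N (left out, the last holds). Time passes only in rows, so rows that repeat a pose let the fingers close. It gives the time, the measured TCP pose, the force, the opening and the grip force at its end, in the units of the state.
- env.read_state(): the state, without advancing time (a new reading comes with each control period).
- env.capture(name): name is "scene" or "top"; returns the picture (400x640x3 uint8, blue, green, red); there is no depth.
- env.camera_params(name): a dict with "fovy" (degrees; the focal length in pixels is half the picture's height over the tangent of half this angle, whatever the lens; pixels are square), "cx", "cy" (the principal point, pixels), "pose" (4x4, takes a point from camera to world coordinates). Camera axes: x right, y down, z forward; pixel columns grow to the right and rows downward; lengths in m; the calibration is good to about 2 mm. A picture is of the moment at which its call begins. camera_params takes no time and is no camera call.
- env.hand_in(): hands the job in; it is judged then, once.
The state is a dict: "t": time; "joint_positions": joint angles; "qd": joint speeds; "joint_torque": joint torques, N m; "tool_pos": TCP position; "tool_rot": TCP orientation; "force": force on the tool from outside, world axes, zero at the start; "torque": the same for the moment, N m; "opening": finger opening in m; "finger_force": force on a finger pad.
Only numpy, scipy, OpenCV 4.12 (cv2) and the standard library are available. Lean on these libraries where they do the work, as an engineer would, in place of code of your own. Each camera call takes 0.05 s, during which the arm holds its last target. There are 200 camera calls.

## Working session

There is one attempt and no reset: what is moved stays moved. The work goes in short steps, Python scripts to look and compute and a tool call to move; the robot and the scene stay as the last step left them, time stands still between calls to the robot, and variables do not carry over. Pictures are saved under pics/ and viewed, at most 10 in all, crops included, and the job is handed in when it is done.

Besides the shell and the picture viewer there is one more tool, called after "Call:" as a command line: name --argument value ..., lists and objects as JSON in quotes. apply_moves: Moves the arm, as the interface text tells. Its arguments: {"type":"object","properties":{"steps":{"type":"array"},"grip_force":{"type":"number"}},"required":["steps"]}

```bash
mkdir -p pics
cat > h.py <<'E'
import numpy as np, cv2
from workcell import env
def ray(cam,u,v,z):
    p=env.camera_params(cam); T=np.array(p["pose"]); f=200/np.tan(np.radians(p["fovy"])/2)
    d=T[:3,:3]@np.array([(u-p["cx"])/f,(v-p["cy"])/f,1]); o=T[:3,3]
    return o+d*(z-o[2])/d[2]
def proj(cam,P):
    p=env.camera_params(cam); T=np.array(p["pose"]); f=200/np.tan(np.radians(p["fovy"])/2)
    q=T[:3,:3].T@(np.array(P)-T[:3,3]); return [p["cx"]+f*q[0]/q[2],p["cy"]+f*q[1]/q[2]]
E
python3 - <<'E'
from h import *
for c in("scene","top"):
    cv2.imwrite(f"pics/{c}0.png",env.capture(c)); p=env.camera_params(c); print(c,p)
s=env.read_state(); print(s["t"],s["tool_pos"],s["tool_rot"],s["opening"])
E
```

```text
scene {'fovy': 47.891869442305136, 'cx': 317.4885921359806, 'cy': 204.5894256370848, 'pose': array([[ 0.75266535, -0.44557245,  0.48472679,  0.09711223],
       [-0.6583162 , -0.49732339,  0.56505683, -0.86881898],
       [-0.01070779, -0.7444022 , -0.66764565,  0.81255534],
       [ 0.        ,  0.        ,  0.        ,  1.        ]])}
top {'fovy': 53.14794292536426, 'cx': 317.21537426739496, 'cy': 194.8156229694626, 'pose': array([[-0.02568235, -0.99230287,  0.12114221,  0.51671104],
       [-0.99961352,  0.02678155,  0.00745393, -0.21995122],
       [-0.01064093, -0.12090396, -0.99260717,  1.15832712],
       [ 0.        ,  0.        ,  0.        ,  1.        ]])}
0.1 [0.15235024 0.6313195  0.21350933] [-3.71053496e-01 -3.11925915e+00  2.86274366e-03] 0.09516446318872884
```

View pics/scene0.png

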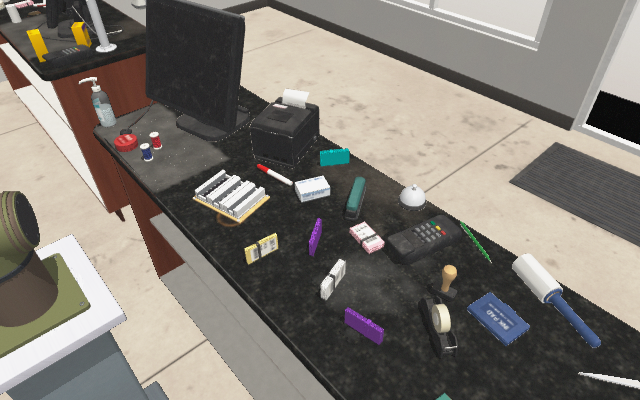

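View pics/top0.png

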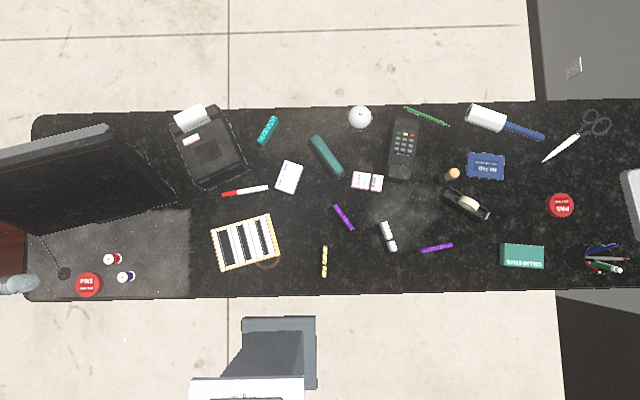

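The scene shows the yellow bundle at scene (262,248)/top (324,262) and the white one at scene (333,279)/top (388,236). The rack is at top (245,242). Look-alikes: purple at top (343,217) and (437,248), turquoise at top (267,131), and pink lying flat at top (367,181). I choose yellow (324,262) and white (388,236), and check both with an enlarged crop.

Run:
```python
import cv2,numpy as np
t=cv2.imread("pics/top0.png"); s=cv2.imread("pics/scene0.png")
a=cv2.resize(t[205:280,205:285],None,fx=5,fy=5,interpolation=cv2.INTER_CUBIC)
b=cv2.resize(t[210:285,310:405],None,fx=4.21,fy=5,interpolation=cv2.INTER_CUBIC)
b=cv2.resize(t[205:280,318:398],None,fx=5,fy=5,interpolation=cv2.INTER_CUBIC)
cv2.imwrite("pics/c1.png",np.hstack([a,b]))
```

```text
(no output)
```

View pics/c1.png

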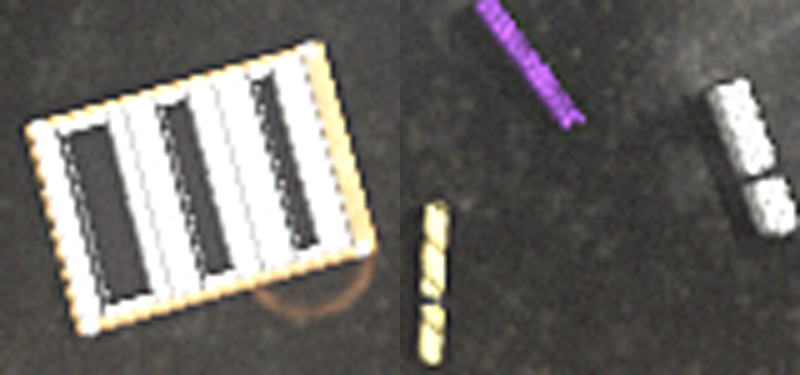

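```bash
cat > fit.py <<'E'
from h import *
from scipy.optimize import minimize
S=8
def hull(cam,boxes,x,y,a,roi):
    u0,v0,u1,v1=roi; m=np.zeros(((v1-v0)*S,(u1-u0)*S),np.uint8); c,s=np.cos(a),np.sin(a)
    for X,Y,z0,z1 in boxes:
        P=[proj(cam,[x+c*i*X/2-s*j*Y/2,y+s*i*X/2+c*j*Y/2,z]) for i in(-1,1) for j in(-1,1) for z in(z0,z1)]
        q=(np.array(P)+.5-[u0,v0])*S
        cv2.fillConvexPoly(m,cv2.convexHull(q.astype(np.int32)),1)
    return m
def fit(boxes,masks,x0):
    M={k:(roi,cv2.resize(m.astype(np.float32),None,fx=S,fy=S,interpolation=cv2.INTER_LINEAR)>.5) for k,(roi,m) in masks.items()}
    def cost(p):
        t=0
        for k,(roi,m) in M.items():
            h=hull(k,boxes,p[0],p[1],p[2],roi)>0; t+=1-(h&m).sum()/(h|m).sum()
        return t
    b=None
    for da in(-.1,0,.1):
        r=minimize(cost,[x0[0],x0[1],x0[2]+da],method="Nelder-Mead",options=dict(initial_simplex=np.array([x0]*4)+[0,0,da]+np.array([[0,0,0],[.01,0,0],[0,.01,0],[0,0,.15]])))
        if b is None or r.fun<b.fun:b=r
    return b.x,b.fun,[ (k,1-((h:=hull(k,boxes,*b.x,roi)>0)&m).sum()/(h|m).sum()) for k,(roi,m) in M.items()]
def big(m):
    m=m.astype(np.uint8); m=cv2.morphologyEx(m,cv2.MORPH_CLOSE,np.ones((5,5)))
    n,l,s,_=cv2.connectedComponentsWithStats(m); return l==1+np.argmax(s[1:,4])
def masks(rois,f,imgs):
    return {k:(r,big(f(imgs[k][r[1]:r[3],r[0]:r[2]].astype(int)))) for k,r in rois.items()}
bright=lambda I:I.max(2)>95
E
python3 - <<'E'
from fit import *
imgs={"top":cv2.imread("pics/top0.png"),"scene":cv2.imread("pics/scene0.png")}
def go(n,rois,boxes,uv,z,f=bright):
    m=masks(rois,f,imgs); (a,b),(c,d)=[ray("top",*p,z)[:2] for p in uv]
    x0=[(a+c)/2,(b+d)/2,np.arctan2(d-b,c-a)]
    for ks in (("top",),("scene",),("top","scene")):
        print(n,ks,np.round(x0,3),fit(boxes,{k:m[k] for k in ks},x0))
    cv2.imwrite(f"pics/m_{n}.png",m["scene"][1]*255)
go("yel",{"top":(312,238,337,285),"scene":(238,228,285,268)},[(.088,.0115,0,.048)],[(325.2,246),(324,277.4)],.048)
go("whi",{"top":(372,214,405,256),"scene":(314,255,352,303)},[(.088,.016,0,.048)],[(383.6,222),(394,251.4)],.048)
rack=[(.124,.176,0,.006)]+[(.112,.05,.006,.035)]*0
p=np.array([[30,125],[320,42],[375,250],[85,332]])/5+205
w=np.array([ray("top",*q,.006)[:2] for q in p]); print(w,np.linalg.norm(w-np.roll(w,-1,0),axis=1))
m={"top":(206,208,288,277),"scene":(188,165,276,226)}
mm=masks(m,bright,imgs)
c=w.mean(0); d=w[0]+w[1]-w[2]-w[3]
x0=[c[0],c[1],np.arctan2(d[1],d[0])]
bx=[(.124,.176,0,.006),(.112,.154,.006,.035)]
for ks in (("top",),("top","scene")): print("rack",x0,fit(bx,{k:mm[k] for k in ks},x0))
E
```

```text
yel ('top',) [ 0.467 -0.227  3.075] (array([ 0.4695398 , -0.22643456,  3.07291569]), np.float64(0.17994020114161458), [('top', np.float64(0.17994020114161458))])Traceback (most recent call last):
  File "<stdin>", line 9, in <module>
  File "<stdin>", line 7, in go
  File "fit.py", line 20, in fit
    r=minimize(cost,[x0[0],x0[1],x0[2]+da],method="Nelder-Mead",options=dict(initial_simplex=np.array([x0]*4)+[0,0,da]+np.array([[0,0,0],[.01,0,0],[0,.01,0],[0,0,.15]])))
    res = _minimize_neldermead(fun, x0, args, callback, bounds=bounds,
                               **options)
    fsim[j] = func(sim[j])
              ~~~~^^^^^^^^
    fx = function(np.copy(x), *(wrapper_args + args))
  File "fit.py", line 16, in cost
    h=hull(k,boxes,p[0],p[1],p[2],roi)>0; t+=1-(h&m).sum()/(h|m).sum()
      ~~~~^^^^^^^^^^^^^^^^^^^^^^^^^^^^
  File "fit.py", line 7, in hull
    P=[proj(cam,[x+c*i*X/2-s*j*Y/2,y+s*i*X/2+c*j*Y/2,z]) for i in(-1,1) for j in(-1,1) for z in(z0,z1)]
       ~~~~^^^^^^^^^^^^^^^^^^^^^^^^^^^^^^^^^^^^^^^^^^^^^
  File "h.py", line 8, in proj
    p=env.camera_params(cam); T=np.array(p["pose"]); f=200/np.tan(np.radians(p["fovy"])/2)
ValueError: time passes only in moves, steps and waits
```

```bash
cat > h.py <<'E'
import numpy as np, cv2
from workcell import env
CP={c:env.camera_params(c) for c in("scene","top")}
def ray(cam,u,v,z):
    p=CP[cam]; T=np.array(p["pose"]); f=200/np.tan(np.radians(p["fovy"])/2)
    d=T[:3,:3]@np.array([(u-p["cx"])/f,(v-p["cy"])/f,1]); o=T[:3,3]
    return o+d*(z-o[2])/d[2]
def proj(cam,P):
    p=CP[cam]; T=np.array(p["pose"]); f=200/np.tan(np.radians(p["fovy"])/2)
    q=T[:3,:3].T@(np.array(P)-T[:3,3]); return [p["cx"]+f*q[0]/q[2],p["cy"]+f*q[1]/q[2]]
E
python3 - <<'E'
from fit import *
imgs={"top":cv2.imread("pics/top0.png"),"scene":cv2.imread("pics/scene0.png")}
def go(n,rois,boxes,uv,z,f=bright):
    m=masks(rois,f,imgs); (a,b),(c,d)=[ray("top",*p,z)[:2] for p in uv]
    x0=[(a+c)/2,(b+d)/2,np.arctan2(d-b,c-a)]
    for ks in (("top",),("scene",),("top","scene")):
        print(n,ks,np.round(x0,3),fit(boxes,{k:m[k] for k in ks},x0))
go("yel",{"top":(312,238,337,285),"scene":(238,228,285,268)},[(.088,.0115,0,.048)],[(325.2,246),(324,277.4)],.048)
go("whi",{"top":(372,214,405,256),"scene":(314,255,352,303)},[(.088,.016,0,.048)],[(383.6,222),(394,251.4)],.048)
p=np.array([[30,125],[320,42],[375,250],[85,332]])/5+205
w=np.array([ray("top",*q,.006)[:2] for q in p]); print(w,np.linalg.norm(w-np.roll(w,-1,0),axis=1))
m={"top":(206,208,288,277),"scene":(188,165,276,226)}
mm=masks(m,bright,imgs)
c=w.mean(0); d=w[0]+w[1]-w[2]-w[3]
x0=[c[0],c[1],np.arctan2(d[1],d[0])]
bx=[(.124,.176,0,.006),(.112,.154,.006,.035)]
for ks in (("top",),("scene",),("top","scene")): print("rack",np.round(x0,3),fit(bx,{k:mm[k] for k in ks},x0))
E
```

```text
yel ('top',) [ 0.467 -0.227  3.075] (array([ 0.4695398 , -0.22643456,  3.07291569]), np.float64(0.17994020114161458), [('top', np.float64(0.17994020114161458))])
yel ('scene',) [ 0.467 -0.227  3.075] (array([ 0.46884323, -0.22871555,  3.08820225]), np.float64(0.08946233360600875), [('scene', np.float64(0.08946233360600875))])
yel ('top', 'scene') [ 0.467 -0.227  3.075] (array([ 0.46961407, -0.22682256,  3.08389316]), np.float64(0.30460058794744094), [('top', np.float64(0.18954012623985572)), ('scene', np.float64(0.11506046170758522))])
whi ('top',) [ 0.531 -0.406 -2.846] (array([ 0.54295808, -0.40932351, -2.95231208]), np.float64(0.5989938185263728), [('top', np.float64(0.5989938185263728))])
whi ('scene',) [ 0.531 -0.406 -2.846] (array([ 0.53395007, -0.40851023, -2.83246857]), np.float64(0.0728087147817329), [('scene', np.float64(0.0728087147817329))])
whi ('top', 'scene') [ 0.531 -0.406 -2.846] (array([ 0.53483736, -0.40808814, -2.83850917]), np.float64(0.6815018401996863), [('top', np.float64(0.6059338236948062)), ('scene', np.float64(0.0755680165048801))])
[[ 0.56352964  0.09720868]
 [ 0.60700434 -0.07057081]
 [ 0.48723762 -0.10067636]
 [ 0.44528619  0.0650769 ]] [0.17332053 0.12349256 0.17097973 0.12253148]
rack [ 0.526 -0.002  0.256] (array([5.26348228e-01, 3.07380442e-04, 2.51616577e-01]), np.float64(0.17869361378611248), [('top', np.float64(0.17869361378611248))])
rack [ 0.526 -0.002  0.256] (array([ 0.52588066, -0.00256202,  0.24801644]), np.float64(0.06323690363663503), [('scene', np.float64(0.06323690363663503))])
rack [ 0.526 -0.002  0.256] (array([ 0.52584444, -0.00142046,  0.25153726]), np.float64(0.2534983715953235), [('top', np.float64(0.18686276468763308)), ('scene', np.float64(0.06663560690769044))])
```

```bash
cat > go.py <<'E'
import sys
from h import *
from scipy.spatial.transform import Rotation as Ro
# target TCP x y z, yaw of the closing line (rad)
def plan(x,y,z,yaw):
    s=env.read_state(); R=Ro.from_rotvec(s["tool_rot"]); p=np.array(s["tool_pos"]); q=s["joint_positions"]
    d=R.inv().apply(np.array([x,y,z])-p)*1000
    print("t %.2f pos"%s["t"],p.round(4),"op %.4f"%s["opening"],"F",np.round(s["force"],1),"shift mm",d.round(1))
    for k in(0,np.pi):
        a=yaw+k; Y=np.array([np.cos(a),np.sin(a),0]); Z=np.array([0,0,-1.]); T=Ro.from_matrix(np.stack([np.cross(Y,Z),Y,Z],1))
        w=np.degrees((R.inv()*T).as_rotvec()); print(" turn deg",w.round(1),"j6 ->%.2f"%(q[5]+np.radians(w[2])+np.arctan2(y,x)-np.arctan2(p[1],p[0])))
if __name__=="__main__": plan(*[float(eval(a)) for a in sys.argv[1:]])
E
python3 go.py .469 -.228 .12 "-.056+1.5708"
```

```text
t 0.10 pos [0.1524 0.6313 0.2135] op 0.0952 F [0.1 0.3 1.2] shift mm [-509.4 -760.9   94.9]
 turn deg [ -0.1  -0.  -10.4] j6 ->-2.05
 turn deg [ -0.    0.2 169.6] j6 ->1.09
```

Call:
apply_moves --steps '[{"dx":-0.25,"dy":-0.38,"wz":-10.4},{"dx":-0.25,"dy":-0.38,"wz":-10.4},{"dx":-0.25,"dy":-0.38,"wz":-10.4},{"dx":-0.25,"dy":-0.38,"wz":-10.4},{"dx":-0.25,"dy":-0.38,"wz":-10.4},{"dx":-0.25,"dy":-0.38,"wz":-10.4},{"dx":-0.25,"dy":-0.38,"wz":-10.4},{"dx":-0.25,"dy":-0.38,"wz":-10.4},{"dx":-0.25,"dy":-0.38,"wz":-10.4},{"dx":-0.25,"dy":-0.38,"wz":-10.4},{"dx":-0.25,"dy":-0.38,"wz":-10.4},{"dx":-0.25,"dy":-0.38,"wz":-10.4}]' --grip_force 15

```text
validation failed for argument at $.st...
```

```bash
python3 go.py .469 -.228 .12 "-.056+1.5708"
```

```text
t 0.10 pos [0.1524 0.6313 0.2135] op 0.0952 F [0.1 0.3 1.2] shift mm [-509.4 -760.9   94.9]
 turn deg [ -0.1  -0.  -10.4] j6 ->-2.05
 turn deg [ -0.    0.2 169.6] j6 ->1.09
```

Call:
apply_moves --steps '[{"dx":-0.03,"dy":-0.04,"dz":0,"wx":0,"wy":0,"wz":-5,"gripper":-1}]' --grip_force 15

```text
t: 0.18
tool_pos: [0.1673, 0.5962, 0.2125]
tool_rot: [-0.227, -3.131, 0.001]
force: [0.4, -1.0, -0.6]
opening: 0.0948
finger_force: 0.0
```

Call:
apply_moves --steps '[{"dx":-0.24,"dy":-0.36,"dz":0,"wx":0,"wy":0,"wz":-5,"gripper":-1},{"dx":-0.24,"dy":-0.36,"dz":0,"wx":0,"wy":0,"wz":-5,"gripper":-1},{"dx":-0.24,"dy":-0.36,"dz":0,"wx":0,"wy":0,"wz":-5,"gripper":-1},{"dx":-0.24,"dy":-0.36,"dz":0,"wx":0,"wy":0,"wz":-5,"gripper":-1},{"dx":-0.24,"dy":-0.36,"dz":0,"wx":0,"wy":0,"wz":-5,"gripper":-1},{"dx":-0.24,"dy":-0.36,"dz":0,"wx":0,"wy":0,"wz":-5,"gripper":-1},{"dx":-0.24,"dy":-0.36,"dz":0,"wx":0,"wy":0,"wz":-5,"gripper":-1},{"dx":-0.24,"dy":-0.36,"dz":0,"wx":0,"wy":0,"wz":-5,"gripper":-1},{"dx":-0.24,"dy":-0.36,"dz":0,"wx":0,"wy":0,"wz":-5,"gripper":-1},{"dx":-0.24,"dy":-0.36,"dz":0,"wx":0,"wy":0,"wz":-5,"gripper":-1},{"dx":-0.24,"dy":-0.36,"dz":0,"wx":0,"wy":0,"wz":-5,"gripper":-1}]'

```text
t: 1.1
tool_pos: [0.3536, 0.1982, 0.2143]
tool_rot: [0.104, 3.139, -0.002]
force: [0.1, 1.1, 0.7]
opening: 0.0951
finger_force: 0.0
```

```bash
python3 go.py .469 -.228 .12 "-.056+1.5708"
```

```text
t 1.10 pos [0.3536 0.1982 0.2143] op 0.0951 F [0.1 1.1 0.7] shift mm [-143.2 -417.5   95. ]
 turn deg [-0.1  0.  -0.6] j6 ->-2.10
 turn deg [1.000e-01 1.000e-01 1.794e+02] j6 ->1.04
```

Call:
apply_moves --steps '[{"dx":-0.143,"dy":-0.417,"dz":0,"wx":0,"wy":0,"wz":-0.6,"gripper":-1},{"dx":-0.143,"dy":-0.417,"dz":0,"wx":0,"wy":0,"wz":-0.6,"gripper":-1},{"dx":-0.143,"dy":-0.417,"dz":0,"wx":0,"wy":0,"wz":-0.6,"gripper":-1},{"dx":-0.143,"dy":-0.417,"dz":0,"wx":0,"wy":0,"wz":-0.6,"gripper":-1},{"dx":-0.143,"dy":-0.417,"dz":0,"wx":0,"wy":0,"wz":-0.6,"gripper":-1},{"dx":-0.143,"dy":-0.417,"dz":0,"wx":0,"wy":0,"wz":-0.6,"gripper":-1},{"dx":-0.143,"dy":-0.417,"dz":0,"wx":0,"wy":0,"wz":-0.6,"gripper":-1},{"dx":-0.143,"dy":-0.417,"dz":0,"wx":0,"wy":0,"wz":-0.6,"gripper":-1},{"dx":-0.143,"dy":-0.417,"dz":0,"wx":0,"wy":0,"wz":-0.6,"gripper":-1},{"dx":-0.143,"dy":-0.417,"dz":0,"wx":0,"wy":0,"wz":-0.6,"gripper":-1},{"dx":-0.143,"dy":-0.417,"dz":0.02,"wx":0,"wy":0,"wz":-0.6,"gripper":-1},{"dx":-0.143,"dy":-0.417,"dz":0.05,"wx":0,"wy":0,"wz":-0.6,"gripper":-1}]'

```text
t: 2.1
tool_pos: [0.472, -0.2288, 0.1674]
tool_rot: [0.088, 3.134, -0.008]
force: [0.6, 0.5, 0.6]
opening: 0.0951
finger_force: 0.0
```

```bash
python3 go.py .469 -.228 .03 "-.056+1.5708"
```

```text
t 2.10 pos [ 0.472  -0.2288  0.1674] op 0.0951 F [0.6 0.5 0.6] shift mm [  4.    1.3 137.4]
 turn deg [-0.3  0.4 -0. ] j6 ->-2.07
 turn deg [  0.6   0.4 180. ] j6 ->1.07
```

Call:
apply_moves --steps '[{"dx":0.004,"dy":0.001,"dz":0.04,"wx":-0.3,"wy":0.4,"wz":0,"gripper":-1},{"dx":0.004,"dy":0.001,"dz":0.08,"wx":-0.3,"wy":0.4,"wz":0,"gripper":-1},{"dx":0.004,"dy":0.001,"dz":0.11,"wx":-0.3,"wy":0.4,"wz":0,"gripper":-1},{"dx":0.004,"dy":0.001,"dz":0.13,"wx":-0.3,"wy":0.4,"wz":0,"gripper":-1},{"dx":0.004,"dy":0.001,"dz":0.138,"wx":-0.3,"wy":0.4,"wz":0,"gripper":-1},{"dx":0.004,"dy":0.001,"dz":0.138,"wx":-0.3,"wy":0.4,"wz":0,"gripper":-1},{"dx":0.004,"dy":0.001,"dz":0.138,"wx":-0.3,"wy":0.4,"wz":0,"gripper":-1}]'

```text
t: 2.68
tool_pos: [0.4659, -0.2222, 0.0272]
tool_rot: [-0.081, -3.134, -0.008]
force: [-0.1, -1.1, 0.7]
opening: 0.0952
finger_force: 0.0
```

```bash
python3 - <<'E'
from h import *
a=env.capture("top");b=env.capture("scene")
cv2.imwrite("pics/g.png",np.hstack([cv2.resize(a[225:295,285:365],(400,350),interpolation=2),cv2.resize(b[195:275,215:305],(394,350),interpolation=2)]))
E
python3 go.py .469 -.228 .03 "-.056+1.5708"
```

```text
t 2.78 pos [ 0.467  -0.2229  0.0288] op 0.0952 F [0.3 0.3 1.1] shift mm [-2.2 -5.  -1.3]
 turn deg [ 0.2 -0.2  0.2] j6 ->-2.07
 turn deg [   0.3    0.3 -179.8] j6 ->-5.21
```

View pics/g.png

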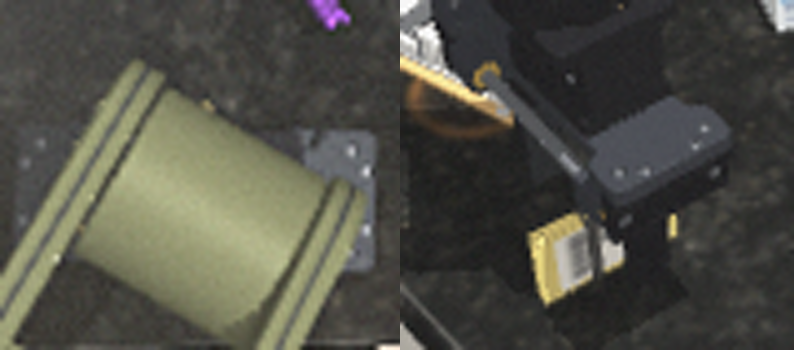

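The crop shows the fingers straddling the yellow bundle on the scene side (570,265 in the crop). I'll correct the 5 mm offset and then close.

Call:
apply_moves --steps '[{"dx":-0.002,"dy":-0.005,"dz":0,"wx":0,"wy":0,"wz":0,"gripper":-1},{"dx":-0.002,"dy":-0.005,"dz":0,"wx":0,"wy":0,"wz":0,"gripper":-1},{"dx":-0.002,"dy":-0.005,"dz":0,"wx":0,"wy":0,"wz":0,"gripper":-0.3},{"dx":-0.002,"dy":-0.005,"dz":0,"wx":0,"wy":0,"wz":0,"gripper":0},{"dx":-0.002,"dy":-0.005,"dz":0,"wx":0,"wy":0,"wz":0,"gripper":0.3},{"dx":-0.002,"dy":-0.005,"dz":0,"wx":0,"wy":0,"wz":0,"gripper":1},{"dx":-0.002,"dy":-0.005,"dz":0,"wx":0,"wy":0,"wz":0,"gripper":1},{"dx":-0.002,"dy":-0.005,"dz":0,"wx":0,"wy":0,"wz":0,"gripper":1},{"dx":-0.002,"dy":-0.005,"dz":0,"wx":0,"wy":0,"wz":0,"gripper":1},{"dx":-0.002,"dy":-0.005,"dz":0,"wx":0,"wy":0,"wz":0,"gripper":1},{"dx":-0.002,"dy":-0.005,"dz":0,"wx":0,"wy":0,"wz":0,"gripper":1}]' --grip_force 15

```text
t: 3.7
tool_pos: [0.4673, -0.2271, 0.0266]
tool_rot: [-0.081, -3.134, -0.008]
force: [-0.6, -0.2, 1.1]
opening: 0.041
finger_force: 0.0
```

Call:
apply_moves --steps '[{"dx":0,"dy":0,"dz":0,"wx":0,"wy":0,"wz":0,"gripper":1},{"dx":0,"dy":0,"dz":0,"wx":0,"wy":0,"wz":0,"gripper":1},{"dx":0,"dy":0,"dz":0,"wx":0,"wy":0,"wz":0,"gripper":1},{"dx":0,"dy":0,"dz":0,"wx":0,"wy":0,"wz":0,"gripper":1},{"dx":0,"dy":0,"dz":0,"wx":0,"wy":0,"wz":0,"gripper":1},{"dx":0,"dy":0,"dz":0,"wx":0,"wy":0,"wz":0,"gripper":1},{"dx":0,"dy":0,"dz":0,"wx":0,"wy":0,"wz":0,"gripper":1},{"dx":0,"dy":0,"dz":0,"wx":0,"wy":0,"wz":0,"gripper":1}]'

```text
t: 4.37
tool_pos: [0.4672, -0.2271, 0.0266]
tool_rot: [-0.081, -3.134, -0.009]
force: [-0.3, -0.7, -0.4]
opening: 0.0105
finger_force: 15.0
```

```bash
python3 go.py .539 -.0525 .12 ".25+1.5708"
```

```text
t 4.37 pos [ 0.4672 -0.2271  0.0266] op 0.0105 F [-0.3 -0.7 -0.4] shift mm [-62.  178.6 -92.9]
 turn deg [  0.4  -0.4 -17.3] j6 ->-2.02
 turn deg [ -0.5  -0.5 162.7] j6 ->1.12
```

Call:
apply_moves --steps '[{"dx":0,"dy":0,"dz":-0.02,"wx":0,"wy":0,"wz":0,"gripper":1},{"dx":0,"dy":0,"dz":-0.05,"wx":0,"wy":0,"wz":0,"gripper":1},{"dx":0,"dy":0,"dz":-0.093,"wx":0,"wy":0,"wz":0,"gripper":1},{"dx":0,"dy":0,"dz":-0.093,"wx":0,"wy":0,"wz":0,"gripper":1},{"dx":-0.013,"dy":0.038,"dz":-0.093,"wx":0.4,"wy":-0.4,"wz":-4,"gripper":1},{"dx":-0.025,"dy":0.075,"dz":-0.093,"wx":0.4,"wy":-0.4,"wz":-8,"gripper":1},{"dx":-0.038,"dy":0.11,"dz":-0.093,"wx":0.4,"wy":-0.4,"wz":-12,"gripper":1},{"dx":-0.05,"dy":0.145,"dz":-0.093,"wx":0.4,"wy":-0.4,"wz":-15,"gripper":1},{"dx":-0.057,"dy":0.165,"dz":-0.093,"wx":0.4,"wy":-0.4,"wz":-17,"gripper":1},{"dx":-0.062,"dy":0.178,"dz":-0.093,"wx":0.4,"wy":-0.4,"wz":-17.3,"gripper":1},{"dx":-0.062,"dy":0.178,"dz":-0.093,"wx":0.4,"wy":-0.4,"wz":-17.3,"gripper":1},{"dx":-0.062,"dy":0.178,"dz":-0.093,"wx":0.4,"wy":-0.4,"wz":-17.3,"gripper":1}]'

```text
t: 5.37
tool_pos: [0.539, -0.0527, 0.1199]
tool_rot: [-0.394, 3.116, -0.002]
force: [-0.0, 0.1, 0.0]
opening: 0.0102
finger_force: 15.0
```

```bash
python3 go.py .539 -.0525 .08 ".25+1.5708"; python3 go.py .539 -.0525 .08 ".25+1.5708"
python3 - <<'E'
from h import *
a=env.capture("top");b=env.capture("scene")
cv2.imwrite("pics/p1.png",np.hstack([cv2.resize(a[200:280,200:300],(400,320),interpolation=2),cv2.resize(b[145:225,180:280],(400,320),interpolation=2)]))
E
```

```text
t 5.37 pos [ 0.539  -0.0527  0.1199] op 0.0102 F [-0.   0.1  0. ] shift mm [-0.1  0.3 39.9]
 turn deg [-0.1  0.   0.1] j6 ->-2.02
 turn deg [-0.000e+00 -1.000e-01 -1.799e+02] j6 ->-5.16
t 5.37 pos [ 0.539  -0.0527  0.1199] op 0.0102 F [-0.   0.1  0. ] shift mm [-0.1  0.3 39.9]
 turn deg [-0.1  0.   0.1] j6 ->-2.02
 turn deg [-0.000e+00 -1.000e-01 -1.799e+02] j6 ->-5.16
```

View pics/p1.png

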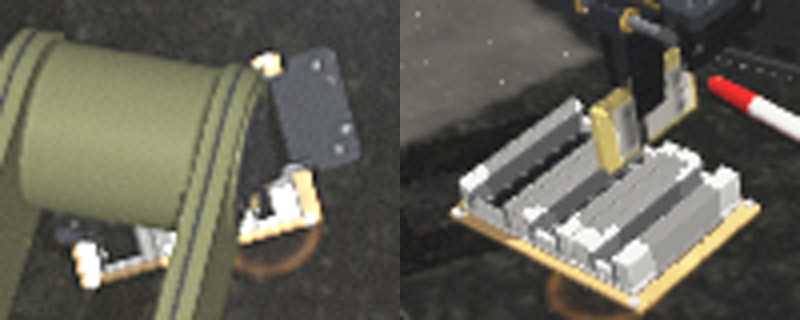

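Call:
apply_moves --steps '[{"dx":0,"dy":0,"dz":0.03,"wx":0,"wy":0,"wz":0,"gripper":1},{"dx":0,"dy":0,"dz":0.054,"wx":0,"wy":0,"wz":0,"gripper":1},{"dx":0,"dy":0,"dz":0.062,"wx":0,"wy":0,"wz":0,"gripper":1},{"dx":0,"dy":0,"dz":0.066,"wx":0,"wy":0,"wz":0,"gripper":1},{"dx":0,"dy":0,"dz":0.066,"wx":0,"wy":0,"wz":0,"gripper":1}]'

```text
t: 5.88
tool_pos: [0.5375, -0.0528, 0.0529]
tool_rot: [0.39, -3.115, -0.003]
force: [-2.7, 5.3, -1.4]
opening: 0.0101
finger_force: 15.0
```

```bash
python3 go.py .539 -.0525 .038 ".25+1.5708"
python3 - <<'E'
from h import *
b=env.capture("scene");a=env.capture("top")
cv2.imwrite("pics/p2.png",np.hstack([cv2.resize(a[210:270,220:295],(400,320),interpolation=2),cv2.resize(b[150:210,205:280],(400,320),interpolation=2)]))
E
```

```text
t 5.88 pos [ 0.5375 -0.0528  0.0529] op 0.0101 F [-2.7  5.3 -1.4] shift mm [-1.5 -0.1 14.9]
 turn deg [ 0.1 -0.1 -0.1] j6 ->-2.02
 turn deg [ -0.2  -0.2 179.9] j6 ->1.12
```

View pics/p2.png

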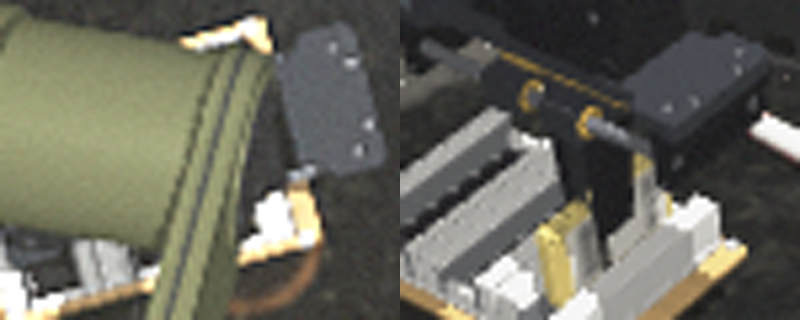

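The bundle's lower edge is in the narrow slot (crop 565,260). There is a light side force toward +y, so I'll ease 1 mm that way and lower.

Call:
apply_moves --steps '[{"dx":0,"dy":0.001,"dz":0.002,"wx":0,"wy":0,"wz":0,"gripper":1},{"dx":0,"dy":0.001,"dz":0.006,"wx":0,"wy":0,"wz":0,"gripper":1},{"dx":0,"dy":0.001,"dz":0.01,"wx":0,"wy":0,"wz":0,"gripper":1},{"dx":0,"dy":0.001,"dz":0.014,"wx":0,"wy":0,"wz":0,"gripper":1},{"dx":0,"dy":0.001,"dz":0.014,"wx":0,"wy":0,"wz":0,"gripper":1}]'

```text
t: 6.4
tool_pos: [0.5393, -0.0522, 0.04]
tool_rot: [-0.392, 3.115, -0.001]
force: [0.9, 4.8, -1.5]
opening: 0.0103
finger_force: 15.0
```

```bash
python3 go.py .539 -.0525 .038 ".25+1.5708"
```

```text
t 6.40 pos [ 0.5393 -0.0522  0.04  ] op 0.0103 F [ 0.9  4.8 -1.5] shift mm [ 0.4 -0.3  2. ]
 turn deg [-0.1  0.1  0. ] j6 ->-2.02
 turn deg [-2.0e-01 -1.0e-01 -1.8e+02] j6 ->-5.16
```

Call:
apply_moves --steps '[{"dx":0,"dy":0.001,"dz":0.002,"wx":0,"wy":0,"wz":0,"gripper":1},{"dx":0,"dy":0.001,"dz":0.002,"wx":0,"wy":0,"wz":0,"gripper":1},{"dx":0,"dy":0.001,"dz":0.002,"wx":0,"wy":0,"wz":0,"gripper":1}]'

```text
t: 6.65
tool_pos: [0.5389, -0.0519, 0.0383]
tool_rot: [-0.392, 3.116, -0.004]
force: [-0.0, -0.3, -0.7]
opening: 0.0104
finger_force: 15.0
```

Call:
apply_moves --steps '[{"dx":0,"dy":0,"dz":-0.001,"wx":0,"wy":0,"wz":0,"gripper":0.1},{"dx":0,"dy":0,"dz":-0.001,"wx":0,"wy":0,"wz":0,"gripper":0.1},{"dx":0,"dy":0,"dz":-0.001,"wx":0,"wy":0,"wz":0,"gripper":0.1},{"dx":0,"dy":0,"dz":-0.001,"wx":0,"wy":0,"wz":0,"gripper":0.1},{"dx":0,"dy":0,"dz":-0.001,"wx":0,"wy":0,"wz":0,"gripper":0.1},{"dx":0,"dy":0,"dz":-0.001,"wx":0,"wy":0,"wz":0,"gripper":0.1},{"dx":0,"dy":0,"dz":-0.04,"wx":0,"wy":0,"wz":0,"gripper":0.1},{"dx":0,"dy":0,"dz":-0.08,"wx":0,"wy":0,"wz":0,"gripper":0.1},{"dx":0,"dy":0,"dz":-0.08,"wx":0,"wy":0,"wz":0,"gripper":0.1}]'

```text
t: 7.4
tool_pos: [0.5437, -0.0522, 0.1268]
tool_rot: [-0.39, 3.103, -0.008]
force: [1.2, -1.0, 1.3]
opening: 0.0427
finger_force: 0.0
```

```bash
python3 go.py .534 -.408 .12 ".309+1.5708"
```

```text
t 7.40 pos [ 0.5437 -0.0522  0.1268] op 0.0427 F [ 1.2 -1.   1.3] shift mm [  97.6 -342.3    7.9]
 turn deg [-0.4  0.8 -3.4] j6 ->-2.63
 turn deg [  1.2   0.7 176.6] j6 ->0.51
```

Call:
apply_moves --steps '[{"dx":0.01,"dy":-0.035,"dz":0,"wx":0,"wy":0,"wz":-1,"gripper":-0.4},{"dx":0.02,"dy":-0.07,"dz":0,"wx":0,"wy":0,"wz":-2,"gripper":-0.4},{"dx":0.03,"dy":-0.11,"dz":0,"wx":0,"wy":0,"wz":-3,"gripper":-0.4},{"dx":0.042,"dy":-0.15,"dz":0,"wx":0,"wy":0,"wz":-3.4,"gripper":-0.4},{"dx":0.053,"dy":-0.187,"dz":0,"wx":0,"wy":0,"wz":-3.4,"gripper":-0.4},{"dx":0.064,"dy":-0.225,"dz":0,"wx":0,"wy":0,"wz":-3.4,"gripper":-0.4},{"dx":0.075,"dy":-0.263,"dz":0,"wx":0,"wy":0,"wz":-3.4,"gripper":-0.4},{"dx":0.086,"dy":-0.3,"dz":0,"wx":0,"wy":0,"wz":-3.4,"gripper":-0.4},{"dx":0.094,"dy":-0.33,"dz":0,"wx":0,"wy":0,"wz":-3.4,"gripper":-0.4},{"dx":0.0976,"dy":-0.342,"dz":0,"wx":0,"wy":0,"wz":-3.4,"gripper":-0.4},{"dx":0.0976,"dy":-0.342,"dz":0,"wx":0,"wy":0,"wz":-3.4,"gripper":-0.4},{"dx":0.0976,"dy":-0.342,"dz":0,"wx":0,"wy":0,"wz":-3.4,"gripper":-0.4}]'

```text
t: 8.4
tool_pos: [0.5284, -0.4063, 0.1179]
tool_rot: [-0.483, 3.104, 0.001]
force: [0.4, 0.2, 0.1]
opening: 0.0665
finger_force: 0.0
```

```bash
python3 go.py .534 -.408 .029 ".309+1.5708"
python3 - <<'E'
from h import *
b=env.capture("scene");a=env.capture("top")
cv2.imwrite("pics/p3.png",np.hstack([cv2.resize(a[210:275,205:286],(400,320),interpolation=2),cv2.resize(b[160:230,190:278],(400,320),interpolation=2)]))
E
```

```text
t 8.40 pos [ 0.5284 -0.4063  0.1179] op 0.0665 F [0.4 0.2 0.1] shift mm [-4.7 -3.3 88.9]
 turn deg [ 0.  0. -0.] j6 ->-2.61
 turn deg [ 1.0e-01 -0.0e+00  1.8e+02] j6 ->0.53
```

View pics/p3.png

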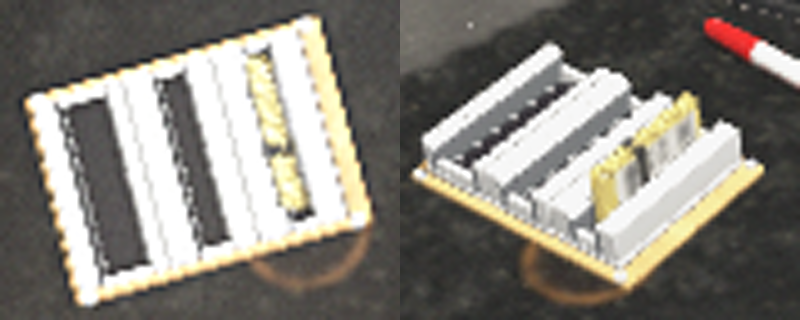

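Yellow stands upright in the narrow slot (crop 645,150), centred lengthwise. Now the white one.

Call:
apply_moves --steps '[{"dx":-0.005,"dy":-0.003,"dz":0,"wx":0,"wy":0,"wz":0,"gripper":-0.4},{"dx":-0.005,"dy":-0.003,"dz":0.03,"wx":0,"wy":0,"wz":0,"gripper":-0.4},{"dx":-0.005,"dy":-0.003,"dz":0.06,"wx":0,"wy":0,"wz":0,"gripper":-0.4},{"dx":-0.005,"dy":-0.003,"dz":0.08,"wx":0,"wy":0,"wz":0,"gripper":-0.4},{"dx":-0.005,"dy":-0.003,"dz":0.089,"wx":0,"wy":0,"wz":0,"gripper":-0.4},{"dx":-0.005,"dy":-0.003,"dz":0.089,"wx":0,"wy":0,"wz":0,"gripper":-0.4},{"dx":-0.005,"dy":-0.003,"dz":0.089,"wx":0,"wy":0,"wz":0,"gripper":-0.4}]'

```text
t: 9.08
tool_pos: [0.535, -0.4075, 0.0298]
tool_rot: [-0.486, 3.103, -0.001]
force: [0.7, -0.4, 0.9]
opening: 0.0666
finger_force: 0.0
```

```bash
python3 go.py .534 -.408 .028 ".309+1.5708"
```

```text
t 9.08 pos [ 0.535  -0.4075  0.0298] op 0.0666 F [ 0.7 -0.4  0.9] shift mm [ 1.1 -0.2  1.8]
 turn deg [-0.1  0.   0.1] j6 ->-2.61
 turn deg [-1.000e-01 -1.000e-01 -1.799e+02] j6 ->-5.75
```

Call:
apply_moves --steps '[{"dx":0.001,"dy":0,"dz":0.001,"wx":0,"wy":0,"wz":0,"gripper":1},{"dx":0.001,"dy":0,"dz":0.001,"wx":0,"wy":0,"wz":0,"gripper":1},{"dx":0.001,"dy":0,"dz":0.001,"wx":0,"wy":0,"wz":0,"gripper":1},{"dx":0.001,"dy":0,"dz":0.001,"wx":0,"wy":0,"wz":0,"gripper":1},{"dx":0.001,"dy":0,"dz":0.001,"wx":0,"wy":0,"wz":0,"gripper":1},{"dx":0.001,"dy":0,"dz":0.001,"wx":0,"wy":0,"wz":0,"gripper":1},{"dx":0.001,"dy":0,"dz":0.001,"wx":0,"wy":0,"wz":0,"gripper":1},{"dx":0.001,"dy":0,"dz":0.001,"wx":0,"wy":0,"wz":0,"gripper":1},{"dx":0.001,"dy":0,"dz":0.001,"wx":0,"wy":0,"wz":0,"gripper":1},{"dx":0.001,"dy":0,"dz":0.001,"wx":0,"wy":0,"wz":0,"gripper":1},{"dx":0.001,"dy":0,"dz":0.001,"wx":0,"wy":0,"wz":0,"gripper":1},{"dx":0.001,"dy":0,"dz":0.001,"wx":0,"wy":0,"wz":0,"gripper":1}]'

```text
t: 10.08
tool_pos: [0.5334, -0.4084, 0.0283]
tool_rot: [-0.484, 3.103, -0.001]
force: [-0.4, -0.4, -0.6]
opening: 0.0151
finger_force: 15.0
```

```bash
python3 go.py .526 -.001 .13 ".25+1.5708"
```

```text
t 10.08 pos [ 0.5334 -0.4084  0.0283] op 0.0151 F [-0.4 -0.4 -0.6] shift mm [-117.1  390.2 -101.9]
 turn deg [-0.   0.   3.4] j6 ->-1.90
 turn deg [-1.000e-01 -1.000e-01 -1.766e+02] j6 ->-5.04
```

Call:
apply_moves --steps '[{"dx":0,"dy":0,"dz":-0.02,"wx":0,"wy":0,"wz":0,"gripper":1},{"dx":0,"dy":0,"dz":-0.06,"wx":0,"wy":0,"wz":0,"gripper":1},{"dx":0,"dy":0,"dz":-0.1,"wx":0,"wy":0,"wz":0,"gripper":1},{"dx":-0.01,"dy":0.035,"dz":-0.102,"wx":0,"wy":0,"wz":1,"gripper":1},{"dx":-0.02,"dy":0.07,"dz":-0.102,"wx":0,"wy":0,"wz":2,"gripper":1},{"dx":-0.031,"dy":0.105,"dz":-0.102,"wx":0,"wy":0,"wz":3.4,"gripper":1},{"dx":-0.042,"dy":0.14,"dz":-0.102,"wx":0,"wy":0,"wz":3.4,"gripper":1},{"dx":-0.053,"dy":0.178,"dz":-0.102,"wx":0,"wy":0,"wz":3.4,"gripper":1},{"dx":-0.064,"dy":0.215,"dz":-0.102,"wx":0,"wy":0,"wz":3.4,"gripper":1},{"dx":-0.075,"dy":0.25,"dz":-0.102,"wx":0,"wy":0,"wz":3.4,"gripper":1},{"dx":-0.086,"dy":0.285,"dz":-0.102,"wx":0,"wy":0,"wz":3.4,"gripper":1},{"dx":-0.096,"dy":0.32,"dz":-0.102,"wx":0,"wy":0,"wz":3.4,"gripper":1}]'

```text
t: 11.08
tool_pos: [0.5269, -0.0725, 0.1301]
tool_rot: [-0.392, 3.116, -0.001]
force: [0.2, -0.0, -0.7]
opening: 0.015
finger_force: 15.0
```

```bash
python3 go.py .526 -.001 .13 ".25+1.5708"
```

```text
t 11.08 pos [ 0.5269 -0.0725  0.1301] op 0.0150 F [ 0.2 -0.  -0.7] shift mm [-16.8  69.5   0.1]
 turn deg [-0.1  0.1 -0. ] j6 ->-1.92
 turn deg [1.0e-01 1.0e-01 1.8e+02] j6 ->1.22
```

Call:
apply_moves --steps '[{"dx":-0.008,"dy":0.033,"dz":0,"wx":0,"wy":0,"wz":0,"gripper":1},{"dx":-0.014,"dy":0.055,"dz":0,"wx":0,"wy":0,"wz":0,"gripper":1},{"dx":-0.017,"dy":0.069,"dz":0,"wx":0,"wy":0,"wz":0,"gripper":1},{"dx":-0.017,"dy":0.069,"dz":0,"wx":0,"wy":0,"wz":0,"gripper":1},{"dx":-0.017,"dy":0.069,"dz":0,"wx":0,"wy":0,"wz":0,"gripper":1}]'

```text
t: 11.5
tool_pos: [0.5266, -0.0027, 0.13]
tool_rot: [-0.395, 3.116, -0.002]
force: [-0.1, -0.9, -0.8]
opening: 0.0153
finger_force: 15.0
```

```bash
python3 go.py .526 -.0015 .054 ".25+1.5708"
```

```text
t 11.50 pos [ 0.5266 -0.0027  0.13  ] op 0.0153 F [-0.1 -0.9 -0.8] shift mm [ 0.3  1.4 76. ]
 turn deg [-0.1  0.   0.1] j6 ->-1.92
 turn deg [-1.000e-01 -1.000e-01 -1.799e+02] j6 ->-5.07
```

Call:
apply_moves --steps '[{"dx":0,"dy":0.001,"dz":0.035,"wx":0,"wy":0,"wz":0,"gripper":1},{"dx":0,"dy":0.001,"dz":0.06,"wx":0,"wy":0,"wz":0,"gripper":1},{"dx":0,"dy":0.001,"dz":0.07,"wx":0,"wy":0,"wz":0,"gripper":1},{"dx":0,"dy":0.001,"dz":0.075,"wx":0,"wy":0,"wz":0,"gripper":1},{"dx":0,"dy":0.001,"dz":0.076,"wx":0,"wy":0,"wz":0,"gripper":1},{"dx":0,"dy":0.001,"dz":0.076,"wx":0,"wy":0,"wz":0,"gripper":1}]'

```text
t: 12.0
tool_pos: [0.5259, -0.0022, 0.0539]
tool_rot: [0.391, -3.116, -0.001]
force: [-2.2, 3.8, -1.5]
opening: 0.0153
finger_force: 15.0
```

```bash
python3 go.py .526 -.0015 .039 ".25+1.5708"
```

```text
t 12.00 pos [ 0.5259 -0.0022  0.0539] op 0.0153 F [-2.2  3.8 -1.5] shift mm [-0.2  0.6 14.9]
 turn deg [ 0. -0. -0.] j6 ->-1.93
 turn deg [-1.0e-01 -1.0e-01  1.8e+02] j6 ->1.22
```

Same picture as before: slightly guided toward +y.

Call:
apply_moves --steps '[{"dx":0,"dy":0.001,"dz":0.003,"wx":0,"wy":0,"wz":0,"gripper":1},{"dx":0,"dy":0.001,"dz":0.007,"wx":0,"wy":0,"wz":0,"gripper":1},{"dx":0,"dy":0.001,"dz":0.011,"wx":0,"wy":0,"wz":0,"gripper":1},{"dx":0,"dy":0.001,"dz":0.014,"wx":0,"wy":0,"wz":0,"gripper":1},{"dx":0,"dy":0.001,"dz":0.015,"wx":0,"wy":0,"wz":0,"gripper":1},{"dx":0,"dy":0.001,"dz":0.015,"wx":0,"wy":0,"wz":0,"gripper":1}]'

```text
t: 12.5
tool_pos: [0.5267, -0.0016, 0.0391]
tool_rot: [-0.392, 3.115, -0.002]
force: [0.6, 1.8, -1.1]
opening: 0.0151
finger_force: 15.0
```

Call:
apply_moves --steps '[{"dx":0,"dy":0,"dz":0,"wx":0,"wy":0,"wz":0,"gripper":0.1},{"dx":0,"dy":0,"dz":0,"wx":0,"wy":0,"wz":0,"gripper":0.1},{"dx":0,"dy":0,"dz":0,"wx":0,"wy":0,"wz":0,"gripper":0.1},{"dx":0,"dy":0,"dz":0,"wx":0,"wy":0,"wz":0,"gripper":0.1},{"dx":0,"dy":0,"dz":0,"wx":0,"wy":0,"wz":0,"gripper":0.1},{"dx":0,"dy":0,"dz":0,"wx":0,"wy":0,"wz":0,"gripper":0.1},{"dx":0,"dy":0,"dz":-0.04,"wx":0,"wy":0,"wz":0,"gripper":0.1},{"dx":0,"dy":0,"dz":-0.08,"wx":0,"wy":0,"wz":0,"gripper":0.1},{"dx":0,"dy":0,"dz":-0.12,"wx":0,"wy":0,"wz":0,"gripper":0.1},{"dx":0,"dy":0,"dz":-0.12,"wx":0,"wy":0,"wz":0,"gripper":0.1}]'

```text
t: 13.33
tool_pos: [0.5315, -0.0018, 0.169]
tool_rot: [-0.39, 3.101, -0.007]
force: [1.1, -0.1, 0.9]
opening: 0.0426
finger_force: 0.0
```

Call:
apply_moves --steps '[{"dx":0.01,"dy":-0.04,"dz":0,"wx":0,"wy":0,"wz":0,"gripper":0.1},{"dx":0.02,"dy":-0.08,"dz":0,"wx":0,"wy":0,"wz":0,"gripper":0.1},{"dx":0.03,"dy":-0.12,"dz":0,"wx":0,"wy":0,"wz":0,"gripper":0.1},{"dx":0.04,"dy":-0.16,"dz":0,"wx":0,"wy":0,"wz":0,"gripper":0.1},{"dx":0.05,"dy":-0.2,"dz":0,"wx":0,"wy":0,"wz":0,"gripper":0.1},{"dx":0.06,"dy":-0.24,"dz":0,"wx":0,"wy":0,"wz":0,"gripper":0.1},{"dx":0.07,"dy":-0.28,"dz":0,"wx":0,"wy":0,"wz":0,"gripper":0.1},{"dx":0.07,"dy":-0.3,"dz":0,"wx":0,"wy":0,"wz":0,"gripper":0.1}]'

```text
t: 14.0
tool_pos: [0.5317, -0.3137, 0.1592]
tool_rot: [-0.387, 3.117, -0.004]
force: [0.6, 0.2, 0.4]
opening: 0.0431
finger_force: 0.0
```

Run:
```python
from h import *
b=env.capture("scene");a=env.capture("top"); print(env.read_state()["t"])
cv2.imwrite("pics/p4.png",np.hstack([cv2.resize(a[210:275,205:286],(400,320),interpolation=2),cv2.resize(b[160:230,190:278],(400,320),interpolation=2)]))
```

```text
14.1
```

View pics/p4.png

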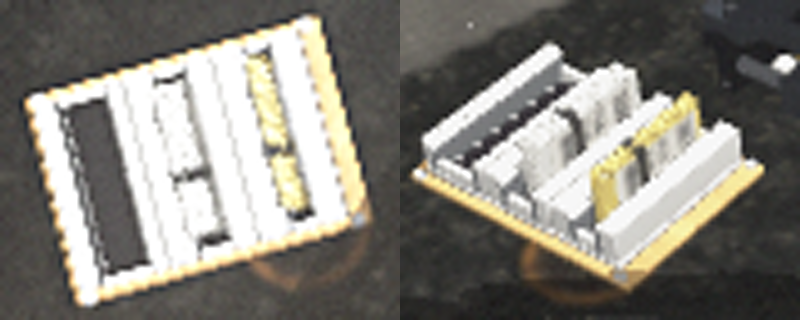

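White is in the middle slot (crop 190,160) and yellow in the narrow one (275,130). One quick numerical check of where the ends and tops should be before handing in.

Run:
```python
from h import *
c,s=np.cos(.25),np.sin(.25)
for n,y in(("white",0),("yellow",-.052)):
    for x in(-.044,.044):
        P=[.526+c*x-s*y,-.0015+s*x+c*y,.059]
        u=np.array(proj("top",P)); v=np.array(proj("scene",P))
        print(n,x,"crop top",((u+.5-[205,210])*[400/81,320/65]).round(),"crop scene",((v+.5-[190,160])*[400/88,320/70]+[400,0]).round())
```

```text
white -0.044 crop top [203. 238.] crop scene [520. 141.]
white 0.044 crop top [163.  84.] crop scene [623.  62.]
yellow -0.044 crop top [294. 212.] crop scene [587. 174.]
yellow 0.044 crop top [254.  59.] crop scene [689.  92.]
```

```bash
python3 -c "
from workcell import env
print(env.hand_in())"
```

```text
the job is handed in; nothing more can be done
None
```

The yellow bundle is in the narrow slot and the white bundle in the middle slot. The final pictures and release heights showed both down on the slot floor, and the job was handed in at about 14 s; the hand-in returned no pass or fail result.

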